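# Feed spent vials into the narrow-necked waste bottle

### The arm

A 6-joint arm with a two-finger parallel gripper is mounted at the origin on a cart in front of the work surface, level with it; the furniture and walls round the work are solid. World frame = base frame: x ahead of the robot, y to its left, z up, the work surface at z = 0. Lengths are in m, angles in degrees, forces in N, time in s.
With the tool pointing down it reaches from about 0.375 to 0.9 m from the base axis. Payload 3.1 kg.
Tool frame: the origin (TCP) lies on the centre line of the jaws, within the pads' length; the fingertips stand 17 mm ahead of it and the grasp point (between the pads) lies 2 mm behind it; y points along the fingers, x is the direction in which the jaws open and shut, and the axes are right-handed (so a half turn about y gives the same grasp; the last joint's range is limited). The gripper opens to 87 mm and grips with 3 to 60 N. Pads are 19 mm wide; open, the fingers measure 117 mm over their backs; the gripper's body (75 mm by 190 mm) begins 51 mm behind the grasp point.
Start: joints at [-73.997, 30.224, 82.088, -0, 67.689, -10.227], TCP at [0.276, -0.561, 0.24] pointing down, gripper open.
Joint ranges: [-176.69, 176.69], [-43.24, 126.21], [12.49, 139.97], [-82, 262], [0, 151.66], [-163.58, 163.58]. Speed limits (degrees/s): [159.86, 159.86, 180, 180, 180, 180].

### API

Orientations are given as a 3x3 rotation matrix whose columns are the frame's x, y, z axes.
In Python, from rig import read_state, capture, camera_info, hand_in, trace, tip_of gives the robot as it stands.
- The arm moves only by the tool jog_arm, never from a script. Its argument "steps" is a list of rows, each an object with "fingers": the opening in per cent of the stroke, from 0 (shut) to 100 (fully open); "delta_pos": the shift along the world's x, y, z in mm, a list of three; "turn": the turn about the world's z in degrees. A call has 1 to 20 rows; each row is the pose to reach, as a shift and turn from the pose commanded when the call began; what a row does not reach only later rows make up. A row lasts 1/12 s, in which the tool goes at most 41.7 mm and 7.16 degrees, less where a joint would pass 70% of its speed; a pose out of reach is approached as far as the arm can. A call with a gripper value outside its range is refused whole. The fingers move at their own pace and stop on an object; the grip force is fixed at half the most. Time passes only in rows, so rows that repeat a pose let the fingers close. It gives the time, the measured TCP pose, the force and the opening at its end, in the units of the state.
- read_state(): the state, without advancing time (a new reading comes with each control period).
- capture(name): name is "side" or "top"; returns the picture (420x560x3 uint8, red, green, blue); there is no depth.
- camera_info(name): a dict with "fov_y" (degrees; the focal length in pixels is half the picture's height over the tangent of half this angle, whatever the lens; pixels are square), "cx", "cy" (the principal point, pixels), "view" (4x4, takes a point from world to camera coordinates). Camera axes: x right, y down, z forward; pixel columns grow to the right and rows downward; lengths in m; the calibration is good to about 2 mm. A picture is of the moment at which its call begins. camera_info takes no time and is no camera call.
- hand_in(): hands the job in, once; it reports no verdict.
Trained networks look in the newest picture that a camera, given by its name, has taken for a name from the list of things; names that differ only in an ending like _2 or _b are one class to them, and where a whole thing is asked for, a point or a joint stands for the part that bears it (a point fixed in the world has none). Each returns a list of dicts, best first, with "confidence" (0 to 1); they miss things now and then, are a little off and sometimes report something else, mostly with a low value. They report only what shows in the picture. A call takes as long as a camera call.
- trace(target, camera): "mask" (420x560 bool, what is visible of it).
- tip_of(target, camera): "position" ([x, y, z] in m, in world coordinates, good to about 4 mm: a listed point, or the origin of a listed thing).
The state is a dict: "time_s": time; "joint_positions": joint angles; "qvel": joint speeds; "tau": joint torques, N m; "position": TCP position; "tcp_rot": TCP orientation; "force": force on the tool from outside, world axes, zero at the start; "moment": the same for the moment, N m; "opening": opening from 0.0 (shut) to 1.0 (fully open).
Only numpy, scipy, OpenCV 4.12 (cv2) and the standard library are available. Lean on these libraries where they do the work, as an engineer would, in place of code of your own. Each camera call takes 0.05 s, during which the arm holds its last target.

### The job

The two small white screw-top vials are spent: drop them, one after the other, through the narrow neck into the translucent waste bottle with the orange collar, so that both lie at the bottom inside it. Leave the bottle and the larger white screw-top jar standing where they are.

Things in the scene. Friction and masses are not known exactly. Their poses are not given: they have to be found in the camera images.
- vial_a_center (a point): a small white screw-top vial, a plain white cylinder 23 mm in diameter and 28 mm tall, standing upright and loose on the worktop, 15 g; one of two alike. This point is its centre, 14 mm above its underside; z is its own axis.
- vial_b_center (a point): a small white screw-top vial, a plain white cylinder 23 mm in diameter and 28 mm tall, standing upright and loose on the worktop, 15 g; one of two alike. This point is its centre, 14 mm above its underside; z is its own axis.
- bottle_mouth (a point): translucent pale-blue plastic waste bottle with an orange collar round its neck, open, upright, loose, 600 g. 170 mm tall; body 100 mm in diameter up to 100 mm, shoulder to 132 mm, neck 62 mm outside (collar 70 mm, at 150 to 166 mm); round mouth 54 mm inside; inner floor 6 mm up. This point: centre of the mouth at rim height, 170 mm above the underside; z up along the neck.
- white_jar_center (a point): a larger white screw-top jar with a printed label, 44 mm in diameter and 61 mm tall, standing upright and loose, 80 g, not to be moved. This point is its centre, 30 mm above its underside.

How it is judged:
By the outcome, as a careful person would: the job done as asked, in the order asked, and still so for the second after the job is handed in, with the robot touching nothing.
It also fails if it takes over 59 s, if anything falls off the work surface, if the arm or the gripper's body presses on something with over 40 N, if the wrist force passes 120 N, or if a joint passes its speed limit or range.

## Working session

There is one attempt and no reset: what is moved stays moved. The work goes in short steps, Python scripts to look and compute and a tool call to move; the robot and the scene stay as the last step left them, time stands still between calls to the robot, and variables do not carry over. Pictures are saved under pics/ and viewed, and the job is handed in when it is done.

Besides the shell and the picture viewer there is one more tool, called after ">>>" as a command line: name --argument value ..., lists and objects as JSON in quotes. jog_arm: Moves the arm, as the interface text tells. Its arguments: {"type":"object","properties":{"steps":{"type":"array","items":{"type":"object","properties":{"fingers":{"type":"number"},"delta_pos":{"type":"array","items":{"type":"number"}},"turn":{"type":"number"}}}}},"required":["steps"]}

```bash
mkdir -p pics; python3 - <<'E'
from rig import *
import cv2,numpy as np
s=read_state();print({k:np.round(s[k],3).tolist() for k in ('time_s','position','tcp_rot','opening','force')})
for c in('side','top'):
    im=capture(c);cv2.imwrite(f'pics/{c}0.png',im[:,:,::-1]);i=camera_info(c);print(c,i['fov_y'],i['cx'],i['cy'],np.round(i['view'],3).tolist())
    for t in('vial_a_center','bottle_mouth','white_jar_center'):
        print(t,[(round(d['confidence'],2),np.round(d['position'],3).tolist()) for d in tip_of(t,c)])
print(read_state()['time_s'])
E
```

```text
{'time_s': 0.0, 'position': [0.276, -0.56, 0.239], 'tcp_rot': [[0.442, -0.001, 0.897], [-0.897, 0.002, 0.442], [-0.002, -1.0, 0.0]], 'opening': 1.001, 'force': [0.613, -0.997, 0.018]}
side 52.79551827909994 281.3634158027846 217.79051210565487 [[1.0, 0.02, 0.01, -0.544], [0.021, -0.631, -0.776, 0.08], [-0.009, 0.776, -0.631, 1.132], [0.0, 0.0, 0.0, 1.0]]
vial_a_center [(0.67, [0.446, -0.354, 0.015])]
bottle_mouth [(0.79, [0.61, 0.048, 0.172])]
white_jar_center [(0.6, [0.437, -0.198, 0.031])]
top 45.095903440105545 283.1941078637904 212.6799905389831 [[-0.077, -0.997, -0.005, 0.03], [-0.975, 0.076, -0.207, 0.554], [0.207, -0.011, -0.978, 1.353], [0.0, 0.0, 0.0, 1.0]]
vial_a_center [(0.44, [0.444, -0.355, 0.012])]
bottle_mouth [(0.58, [0.611, 0.049, 0.168])]
white_jar_center [(0.68, [0.448, -0.193, 0.031])]
0.4
```

View pics/side0.png

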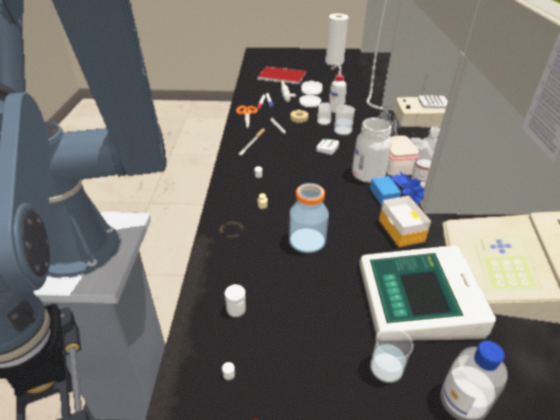

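View pics/top0.png

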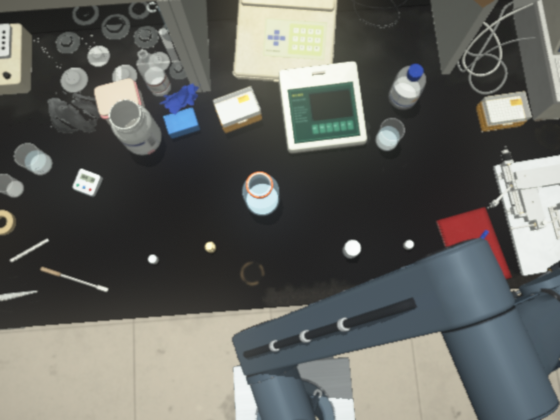

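```bash
cat > h.py <<'E'
import numpy as np, cv2
from rig import *
def K(c):
    i=camera_info(c);f=210/np.tan(np.radians(i['fov_y']/2));return f,i['cx'],i['cy'],np.array(i['view'])
def ray(c,u,v):
    f,cx,cy,V=K(c);R=V[:3,:3];o=-R.T@V[:3,3];d=R.T@np.array([(u-cx)/f,(v-cy)/f,1]);return o,d
def atz(c,u,v,z):
    o,d=ray(c,u,v);return o+d*(z-o[2])/d[2]
def proj(c,p):
    f,cx,cy,V=K(c);q=V[:3,:3]@np.array(p)+V[:3,3];return np.array([cx+f*q[0]/q[2],cy+f*q[1]/q[2]])
def tri(u1,u2):
    A=[];b=[]
    o1,d1=ray('side',*u1);o2,d2=ray('top',*u2)
    s=np.linalg.lstsq(np.c_[d1,-d2],o2-o1,rcond=None)[0]
    p,q=o1+s[0]*d1,o2+s[1]*d2;return (p+q)/2,np.linalg.norm(p-q)
def blob(im,u,v,r=14,th=110):
    u,v=int(u),int(v);g=im[v-r:v+r+1,u-r:u+r+1].min(2)if False else cv2.cvtColor(np.ascontiguousarray(im[v-r:v+r+1,u-r:u+r+1]),cv2.COLOR_RGB2GRAY)
    n,l,st,ce=cv2.connectedComponentsWithStats((g>th).astype(np.uint8))
    k=1+np.argmax(st[1:,4]);x,y,w,h,a=st[k]
    return (x+(w-1)/2+u-r,y+(h-1)/2+v-r),(w,h,a),np.median(im[v-r:v+r+1,u-r:u+r+1][l==k],0)
E
python3 - <<'E'
from h import *
S=cv2.imread('pics/side0.png')[:,:,::-1];T=cv2.imread('pics/top0.png')[:,:,::-1]
for n,s,t in(('A',(228,371),(409,244)),('B',(258,172),(153,259)),('yel',(262,201),(210,247))):
    bs=blob(S,*s);bt=blob(T,*t);p,e=tri(bs[0],bt[0]);print(n,bs,bt,np.round(p,4),round(e,4),atz('side',*bs[0],.014).round(4),atz('top',*bt[0],.02).round(4))
for c,im in(('side',S),('top',T)):
    for t in('vial_a_center','white_jar_center','bottle_mouth'):
        for d in trace(t,c):
            m=d['mask'];ys,xs=np.nonzero(m);print(c,t,round(d['confidence'],2),m.sum(),xs.min(),xs.max(),ys.min(),ys.max())
b=cv2.resize(S[140:260,200:360],None,fx=5,fy=5,interpolation=2);cv2.imwrite('pics/sc0.png',b[:,:,::-1])
b=cv2.resize(T[160:280,130:290],None,fx=5,fy=5,interpolation=2);cv2.imwrite('pics/tc0.png',b[:,:,::-1])
E
```

```text
A ((np.float64(228.0), np.float64(370.5)), (np.int32(13), np.int32(18), np.int32(199)), array([210., 205., 200.])) ((np.float64(408.5), np.float64(244.0)), (np.int32(10), np.int32(9), np.int32(75)), array([219., 222., 220.])) [ 0.4454 -0.3595  0.0185] 0.0001 [ 0.4449 -0.3568  0.014 ] [ 0.4452 -0.3591  0.02  ]
B ((np.float64(258.0), np.float64(171.5)), (np.int32(9), np.int32(12), np.int32(87)), array([187., 182., 174.])) ((np.float64(152.5), np.float64(258.5)), (np.int32(10), np.int32(10), np.int32(76)), array([218. , 222. , 218.5])) [0.4599 0.3645 0.0172] 0.0014 [0.4588 0.3692 0.014 ] [0.4602 0.364  0.02  ]
yel ((np.float64(262.0), np.float64(200.5)), (np.int32(11), np.int32(16), np.int32(134)), array([197.5, 176.5, 132. ])) ((np.float64(210.0), np.float64(246.5)), (np.int32(11), np.int32(10), np.int32(89)), array([220., 208., 162.])) [0.4816 0.2008 0.0203] 0.0 [0.481  0.2092 0.014 ] [0.4817 0.2008 0.02  ]
side vial_a_center 0.5 151 223 233 363 378
side white_jar_center 0.76 525 225 245 285 315
side bottle_mouth 0.71 2087 289 326 184 251
top white_jar_center 0.73 240 343 360 240 257
top bottle_mouth 0.93 1266 243 279 172 215
```

View pics/sc0.png

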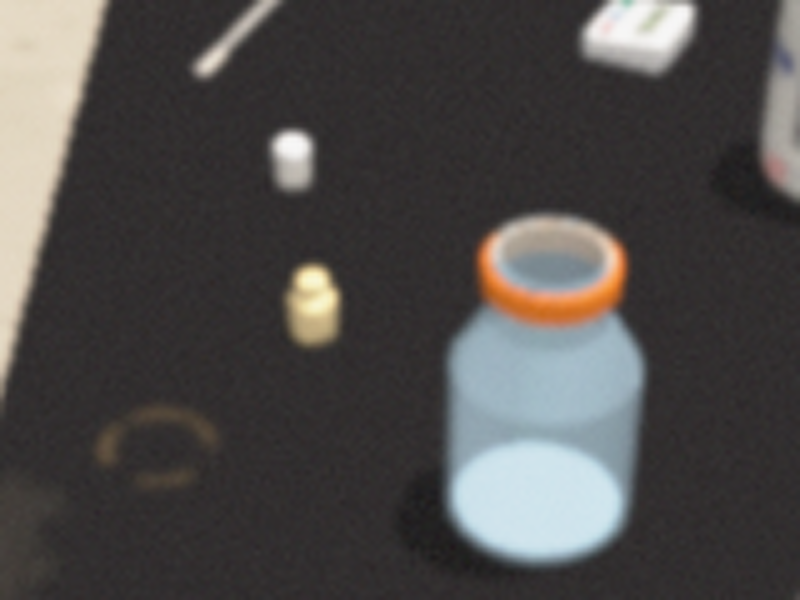

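View pics/tc0.png

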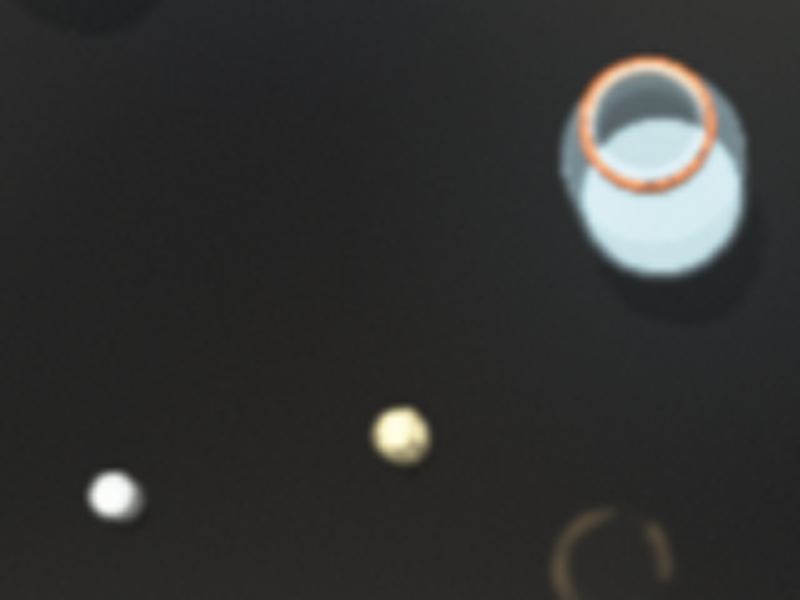

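```bash
python3 - <<'E'
from h import *
T=cv2.imread('pics/top0.png');S=cv2.imread('pics/side0.png')
for c,im in(('top',T),('side',S)):
    h=cv2.cvtColor(im,cv2.COLOR_BGR2HSV);m=cv2.inRange(h,(3,110,90),(18,255,255))
    box={'top':(235,285,160,220),'side':(285,335,175,215)}[c]
    ys,xs=np.nonzero(m);k=(xs>box[0])&(xs<box[1])&(ys>box[2])&(ys<box[3]);xs,ys=xs[k],ys[k]
    print(c,k.sum(),xs.min(),xs.max(),ys.min(),ys.max(),atz(c,(xs.min()+xs.max())/2,(ys.min()+ys.max())/2,.160))
    if c=='side':
        for z in(.158,):
            a=np.linspace(0,2*np.pi,60);P=np.array([proj(c,(.610+.035*np.cos(t),.048+.035*np.sin(t),zz)) for t in a for zz in(.15,.166)]);print('pred',P.min(0),P.max(0))
    else:
        a=np.linspace(0,2*np.pi,60);P=np.array([proj(c,(.610+.035*np.cos(t),.048+.035*np.sin(t),zz)) for t in a for zz in(.15,.166)]);print('pred',P.min(0),P.max(0))
E
```

```text
top 74 246 272 171 197 [0.61480558 0.04571995 0.16      ]
pred [244.68451109 172.30749249] [271.73298253 199.75301113]
side 208 295 325 187 204 [0.61302511 0.03916064 0.16      ]
pred [294.63809125 183.50298941] [322.80470356 205.02546377]
```

>>> jog_arm --steps '[{"delta_pos": [169,203,0],"turn": 0,"fingers": 100},{"delta_pos": [169,203,0],"turn": 0,"fingers": 100},{"delta_pos": [169,203,0],"turn": 0,"fingers": 100},{"delta_pos": [169,203,0],"turn": 0,"fingers": 100},{"delta_pos": [169,203,0],"turn": 0,"fingers": 100},{"delta_pos": [169,203,0],"turn": 0,"fingers": 100},{"delta_pos": [169,203,0],"turn": 0,"fingers": 100},{"delta_pos": [169,203,0],"turn": 0,"fingers": 100},{"delta_pos": [169,203,-40],"turn": 0,"fingers": 100},{"delta_pos": [169,203,-80],"turn": 0,"fingers": 100},{"delta_pos": [169,203,-120],"turn": 0,"fingers": 100},{"delta_pos": [169,203,-120],"turn": 0,"fingers": 100},{"delta_pos": [169,203,-120],"turn": 0,"fingers": 100}]'

```text
time_s: 1.78
position: [0.4435, -0.3576, 0.1176]
tcp_rot: [[0.441, -0.004, 0.898], [-0.898, 0.004, 0.441], [-0.006, -1.0, -0.002]]
force: [-0.4, -1.0, 0.1]
opening: 0.996
```

```bash
python3 - <<'E'
from h import *
s=read_state();print(s['position'],s['qvel'])
im=capture('side');b=cv2.resize(im[260:420,130:330],None,fx=4,fy=4,interpolation=2)[:600];cv2.imwrite('pics/s1.png',b[:,:,::-1])
im=capture('top');b=cv2.resize(im[180:300,330:490],None,fx=5,fy=5,interpolation=2);cv2.imwrite('pics/t1.png',b[:,:,::-1])
E
```

```text
[ 0.44348058 -0.35759817  0.11756198] [ 0.36116068 -4.64075697 -3.39877694  0.34574873 -0.15188842  0.10037945]
```

View pics/s1.png

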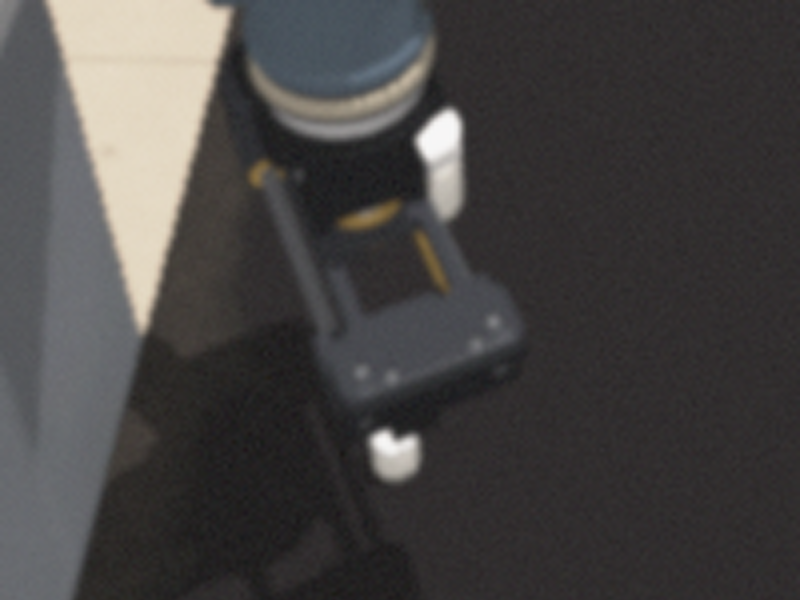

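View pics/t1.png

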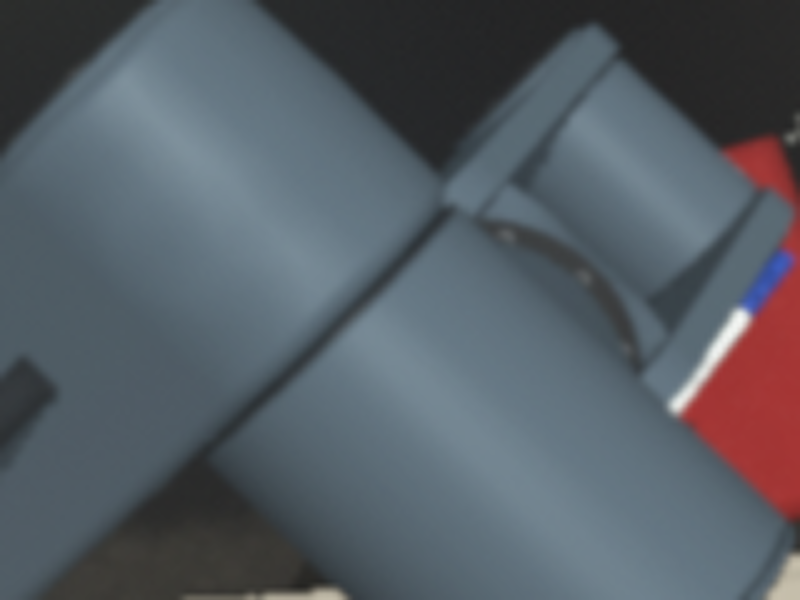

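```bash
python3 - <<'E'
from h import *
s=read_state();p=s['position'];R=np.array(s['tcp_rot'])
for n,o in(('tcp',(0,0,0)),('tipL',(.043,.017,0)),('tipR',(-.043,.017,0)),('bodyx+',(.095,-.053,0)),('bodyx-',(-.095,-.053,0)),('bz+',(0,-.053,.0375)),('bz-',(0,-.053,-.0375))):
    q=p+R@np.array(o);u=proj('side',q);print(n,q.round(3),u.round(1),((u-[130,260])*4).round())
E
```

```text
tcp [ 0.446 -0.36   0.122] [224.3 339.7] [377. 319.]
tipL [ 0.465 -0.398  0.105] [233.  364.1] [412. 417.]
tipR [ 0.427 -0.321  0.104] [217.6 327.6] [351. 271.]
bodyx+ [ 0.488 -0.445  0.175] [241.4 366.1] [445. 425.]
bodyx- [ 0.404 -0.274  0.174] [205.8 284.4] [303.  98.]
bz+ [ 0.479 -0.343  0.175] [242.1 314.4] [448. 217.]
bz- [ 0.412 -0.376  0.175] [201.1 329. ] [285. 276.]
```

>>> jog_arm --steps '[{"delta_pos": [0,1,-40],"turn": 0,"fingers": 100},{"delta_pos": [0,1,-75],"turn": 0,"fingers": 100},{"delta_pos": [0,1,-98],"turn": 0,"fingers": 100},{"delta_pos": [0,1,-98],"turn": 0,"fingers": 100},{"delta_pos": [0,1,-98],"turn": 0,"fingers": 100},{"delta_pos": [0,1,-98],"turn": 0,"fingers": 60},{"delta_pos": [0,1,-98],"turn": 0,"fingers": 40},{"delta_pos": [0,1,-98],"turn": 0,"fingers": 10},{"delta_pos": [0,1,-98],"turn": 0,"fingers": 10},{"delta_pos": [0,1,-98],"turn": 0,"fingers": 10},{"delta_pos": [0,1,-98],"turn": 0,"fingers": 10},{"delta_pos": [0,1,-98],"turn": 0,"fingers": 10},{"delta_pos": [0,1,-98],"turn": 0,"fingers": 10},{"delta_pos": [0,1,-98],"turn": 0,"fingers": 10}]'

```text
time_s: 3.05
position: [0.4452, -0.3565, 0.0214]
tcp_rot: [[0.442, -0.0, 0.897], [-0.897, 0.0, 0.442], [-0.0, -1.0, -0.0]]
force: [0.8, 0.3, -0.1]
opening: 0.401
```

>>> jog_arm --steps '[{"delta_pos": [0,0,0],"turn": 0,"fingers": 10},{"delta_pos": [0,0,0],"turn": 0,"fingers": 10},{"delta_pos": [0,0,0],"turn": 0,"fingers": 10},{"delta_pos": [0,0,0],"turn": 0,"fingers": 10},{"delta_pos": [0,0,0],"turn": 0,"fingers": 10},{"delta_pos": [0,0,0],"turn": 0,"fingers": 10}]'

```text
time_s: 3.55
position: [0.4452, -0.3566, 0.0215]
tcp_rot: [[0.442, -0.0, 0.897], [-0.897, 0.0, 0.442], [-0.0, -1.0, -0.0]]
force: [0.1, 0.3, 0.7]
opening: 0.242
```

>>> jog_arm --steps '[{"delta_pos": [0,0,0],"turn": 0,"fingers": 10},{"delta_pos": [0,0,0],"turn": 0,"fingers": 10},{"delta_pos": [0,0,30],"turn": 0,"fingers": 10},{"delta_pos": [0,0,70],"turn": 0,"fingers": 10},{"delta_pos": [0,0,110],"turn": 0,"fingers": 10},{"delta_pos": [0,0,150],"turn": 0,"fingers": 10},{"delta_pos": [0,0,190],"turn": 0,"fingers": 10},{"delta_pos": [0,0,218],"turn": 0,"fingers": 10},{"delta_pos": [0,0,218],"turn": 0,"fingers": 10}]'

```text
time_s: 4.3
position: [0.4479, -0.3595, 0.2466]
tcp_rot: [[0.442, 0.009, 0.897], [-0.897, -0.011, 0.442], [0.014, -1.0, 0.004]]
force: [0.1, -0.3, 0.4]
opening: 0.244
```

```bash
python3 - <<'E'
from h import *
s=read_state();print(s['position'],s['opening'],s['force'],proj('side',s['position']))
im=capture('side');b=cv2.resize(im[220:400,140:380],None,fx=3.3,fy=3.3,interpolation=2)[:600];cv2.imwrite('pics/s2.png',b[:,:,::-1])
E
```

```text
[ 0.44794415 -0.35945844  0.24663678] 0.24353493625410622 [ 0.05747106 -0.33003116  0.35491662] [219.87799355 294.20351492]
```

View pics/s2.png

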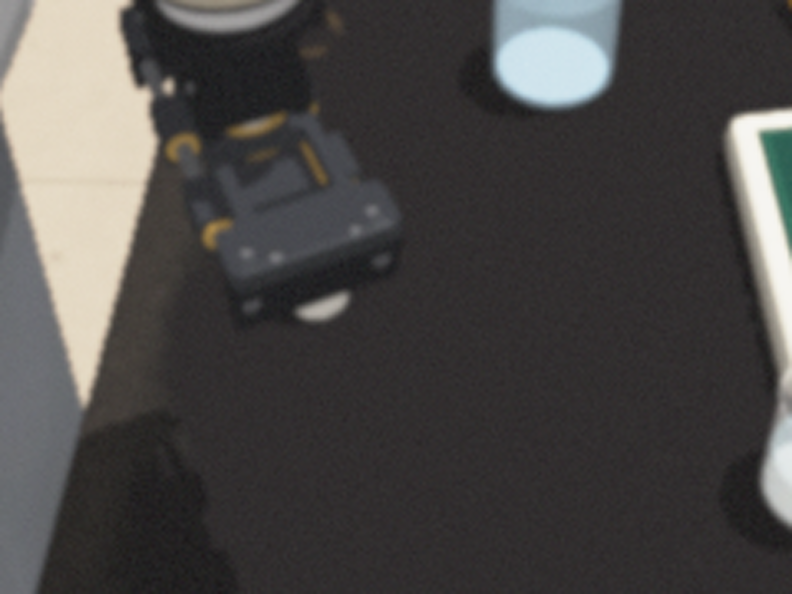

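```bash
python3 - <<'E'
from h import *
im=capture('side');tp=capture('top');s=read_state();p=s['position'];R=np.array(s['tcp_rot']);print(p,R.round(3).tolist(),s['qvel'].round(1),s['opening'])
print([(d['confidence'],d['position']) for d in tip_of('vial_a_center','side')])
for d in trace('vial_a_center','side'):
    ys,xs=np.nonzero(d['mask']);print(d['confidence'],d['mask'].sum(),xs.mean(),ys.mean())
for z in(.0,.1,.2,.225,.25,.3):print(z,atz('side',237.6,312.4,z).round(3))
b=cv2.resize(im[200:350,140:340],None,fx=4,fy=4,interpolation=2)
def dot(o,col):
    u=(proj('side',p+R@np.array(o))-[140,200])*4;cv2.circle(b,tuple(int(v)for v in u),4,col,-1)
b=b.copy()
dot((0,0,0),(255,0,0));dot((0,.017,0),(255,255,0))
for sx in(-1,1):
    for sz in(-1,1):dot((sx*.095,-.053,sz*.0375),(0,255,0));dot((sx*.0375,-.053,sz*.095),(255,0,255))
cv2.imwrite('pics/s3.png',b[:,:,::-1]);cv2.imwrite('pics/t3.png',tp[:,:,::-1]);cv2.imwrite('pics/s3f.png',im[:,:,::-1])
E
```

```text
[ 0.4447771  -0.35606534  0.23925855] [[0.442, -0.001, 0.897], [-0.897, 0.001, 0.442], [-0.001, -1.0, -0.0]] [-0.1  2.   1.5 -0.1  0.1  0.1] 0.2391036254403632
[]
0.0 [ 0.448 -0.202  0.   ]
0.1 [ 0.461 -0.28   0.1  ]
0.2 [ 0.474 -0.359  0.2  ]
0.225 [ 0.478 -0.379  0.225]
0.25 [ 0.481 -0.398  0.25 ]
0.3 [ 0.488 -0.438  0.3  ]
```

View pics/s3.png

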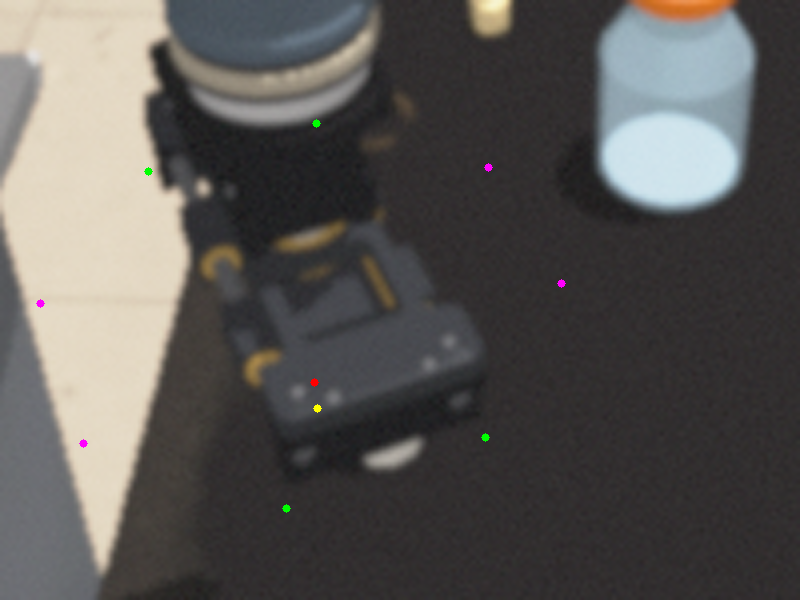

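View pics/t3.png

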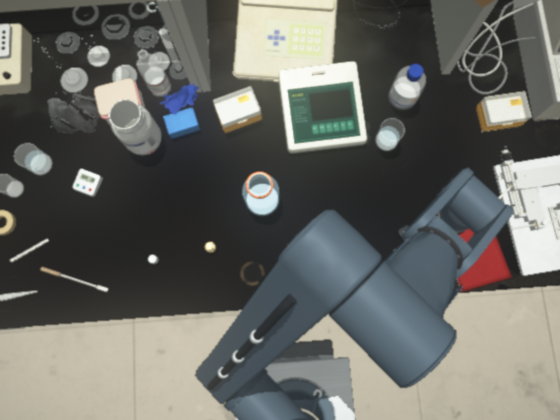

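View pics/s3f.png

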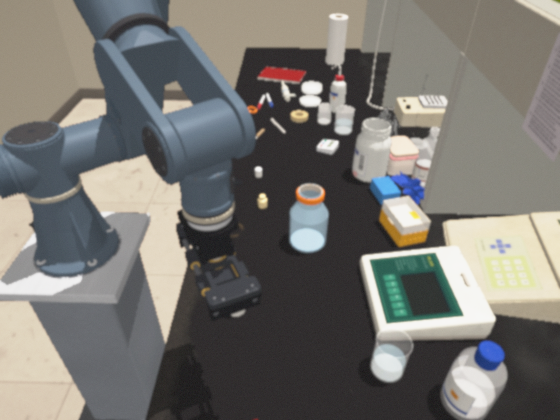

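>>> jog_arm --steps '[{"delta_pos": [10,24,5],"turn": 0,"fingers": 10},{"delta_pos": [24,57,10],"turn": 0,"fingers": 10},{"delta_pos": [38,91,10],"turn": 0,"fingers": 10},{"delta_pos": [52,125,10],"turn": 0,"fingers": 10},{"delta_pos": [66,159,10],"turn": 0,"fingers": 10},{"delta_pos": [80,193,10],"turn": 0,"fingers": 10},{"delta_pos": [94,227,10],"turn": 0,"fingers": 10},{"delta_pos": [108,261,10],"turn": 0,"fingers": 10},{"delta_pos": [122,295,10],"turn": 0,"fingers": 10},{"delta_pos": [136,328,10],"turn": 0,"fingers": 10},{"delta_pos": [150,360,10],"turn": 0,"fingers": 10},{"delta_pos": [160,385,10],"turn": 0,"fingers": 10},{"delta_pos": [168,403,10],"turn": 0,"fingers": 10},{"delta_pos": [168,403,10],"turn": 0,"fingers": 10},{"delta_pos": [168,403,10],"turn": 0,"fingers": 10},{"delta_pos": [168,403,10],"turn": 0,"fingers": 10}]'

```text
time_s: 5.88
position: [0.6122, 0.0458, 0.2479]
tcp_rot: [[0.442, -0.004, 0.897], [-0.897, -0.0, 0.442], [-0.001, -1.0, -0.003]]
force: [0.1, -0.1, -0.3]
opening: 0.24
```

```bash
python3 - <<'E'
from h import *
s=read_state();print(s['position'],s['qvel'].round(1),s['joint_positions'].round(),s['opening'],proj('side',s['position']),proj('top',s['position']))
im=capture('side');tp=capture('top')
b=np.hstack([im[130:330,210:410],tp[100:300,160:360]]);b=cv2.resize(b,None,fx=2,fy=2,interpolation=2)
cv2.imwrite('pics/s4.png',b[:,:,::-1])
for c in('side','top'):
    print([(d['confidence'],d['position']) for d in tip_of('vial_a_center',c)],[(d['confidence'],d['position']) for d in tip_of('bottle_mouth',c)])
E
```

```text
[0.61224597 0.04584848 0.24791015] [-1.1 -0.7 -0.   0.1 -0.1  0.1] [-6. 29. 83. -0. 68. 58.] 0.23964984822045116 [311.54828199 163.90114254] [257.16441726 175.57475773]
[(0.49, [0.6135, 0.0482, 0.2419])] [(0.78, [0.6121, 0.0522, 0.1707])]
[] []
```

View pics/s4.png

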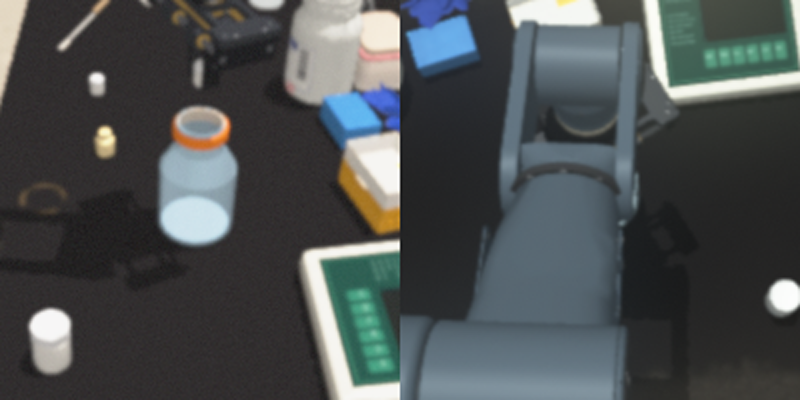

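>>> jog_arm --steps '[{"delta_pos": [0,2,-20],"turn": 0,"fingers": 10},{"delta_pos": [0,2,-40],"turn": 0,"fingers": 10},{"delta_pos": [0,2,-54],"turn": 0,"fingers": 10},{"delta_pos": [0,2,-54],"turn": 0,"fingers": 10},{"delta_pos": [0,2,-54],"turn": 0,"fingers": 10},{"delta_pos": [0,2,-54],"turn": 0,"fingers": 10}]'

```text
time_s: 6.68
position: [0.614, 0.0481, 0.1965]
tcp_rot: [[0.442, 0.002, 0.897], [-0.897, -0.0, 0.442], [0.001, -1.0, 0.002]]
force: [0.1, 0.8, -0.2]
opening: 0.244
```

```bash
python3 - <<'E'
from h import *
s=read_state();print(s['position'],s['opening'],s['force'])
im=capture('side')
b=im[130:280,230:400];b=cv2.resize(b,None,fx=4,fy=4,interpolation=2)
cv2.imwrite('pics/s5.png',b[:,:,::-1])
print([(d['confidence'],d['position']) for d in tip_of('vial_a_center','side')],[(d['confidence'],d['position']) for d in tip_of('bottle_mouth','side')])
E
```

```text
[0.61400136 0.04805559 0.19654468] 0.24408394116624324 [ 0.06955875  0.7856184  -0.16727988]
[(0.63, [0.6163, 0.0508, 0.191])] [(0.71, [0.6125, 0.0496, 0.1731])]
```

View pics/s5.png

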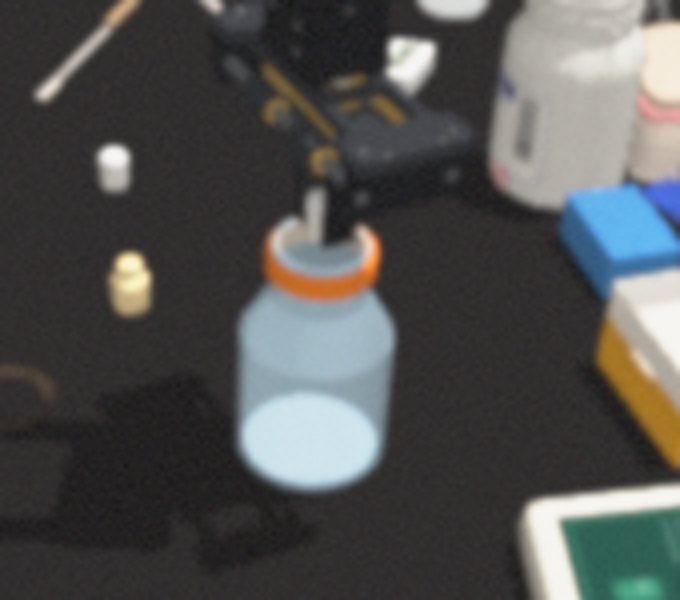

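>>> jog_arm --steps '[{"delta_pos": [0,0,0],"turn": 0,"fingers": 60},{"delta_pos": [0,0,0],"turn": 0,"fingers": 60},{"delta_pos": [0,0,0],"turn": 0,"fingers": 60},{"delta_pos": [0,0,0],"turn": 0,"fingers": 60},{"delta_pos": [0,0,0],"turn": 0,"fingers": 60},{"delta_pos": [0,0,0],"turn": 0,"fingers": 60},{"delta_pos": [0,0,0],"turn": 0,"fingers": 60},{"delta_pos": [0,0,0],"turn": 0,"fingers": 60},{"delta_pos": [0,0,30],"turn": 0,"fingers": 60},{"delta_pos": [0,0,54],"turn": 0,"fingers": 60},{"delta_pos": [0,0,54],"turn": 0,"fingers": 60}]'

```text
time_s: 7.75
position: [0.6164, 0.0482, 0.2546]
tcp_rot: [[0.442, 0.01, 0.897], [-0.897, -0.001, 0.442], [0.005, -1.0, 0.009]]
force: [0.4, 0.9, 0.5]
opening: 0.604
```

```bash
python3 - <<'E'
from h import *
s=read_state();print(s['position'],s['opening'],s['force'])
im=capture('side')
b=im[130:280,230:400];b=cv2.resize(b,None,fx=4,fy=4,interpolation=2)
cv2.imwrite('pics/s6.png',b[:,:,::-1])
print([(d['confidence'],d['position']) for d in tip_of('vial_a_center','side')],[(d['confidence'],d['position']) for d in tip_of('bottle_mouth','side')])
E
```

```text
[0.61644698 0.04817271 0.2546145 ] 0.603751049628695 [0.44506525 0.9310369  0.48545057]
[] [(0.73, [0.6099, 0.0481, 0.1715]), (0.28, [0.4373, -0.1967, 0.0281])]
```

View pics/s6.png

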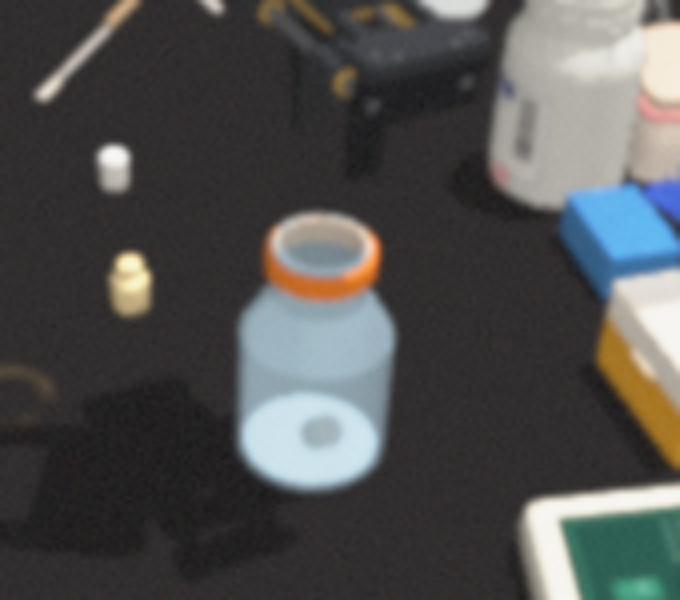

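>>> jog_arm --steps '[{"delta_pos": [-10,20,0],"turn": 0,"fingers": 60},{"delta_pos": [-25,52,0],"turn": 0,"fingers": 60},{"delta_pos": [-41,85,0],"turn": 0,"fingers": 60},{"delta_pos": [-57,118,0],"turn": 0,"fingers": 60},{"delta_pos": [-73,151,0],"turn": 0,"fingers": 60},{"delta_pos": [-89,184,0],"turn": 0,"fingers": 60},{"delta_pos": [-105,217,0],"turn": 0,"fingers": 60},{"delta_pos": [-121,250,0],"turn": 0,"fingers": 60},{"delta_pos": [-137,284,0],"turn": 0,"fingers": 60},{"delta_pos": [-148,307,0],"turn": 0,"fingers": 60},{"delta_pos": [-153,317,-30],"turn": 0,"fingers": 60},{"delta_pos": [-153,317,-70],"turn": 0,"fingers": 60},{"delta_pos": [-153,317,-110],"turn": 0,"fingers": 60},{"delta_pos": [-153,317,-140],"turn": 0,"fingers": 60},{"delta_pos": [-153,317,-150],"turn": 0,"fingers": 60},{"delta_pos": [-153,317,-150],"turn": 0,"fingers": 60},{"delta_pos": [-153,317,-150],"turn": 0,"fingers": 60}]'

```text
time_s: 9.32
position: [0.4603, 0.3653, 0.0992]
tcp_rot: [[0.442, -0.001, 0.897], [-0.897, -0.0, 0.442], [0.0, -1.0, -0.001]]
force: [0.3, -0.4, -0.0]
opening: 0.6
```

```bash
python3 - <<'E'
from h import *
s=read_state();print(s['position'],s['opening'],s['joint_positions'].round(),s['tcp_rot'].round(3).tolist())
print('stick',atz('side',241,153.5,.003),atz('top',106,290,.003))
im=capture('side');tp=capture('top')
b=np.hstack([im[100:250,180:330],tp[150:300,80:230]]);b=cv2.resize(b,None,fx=2.6,fy=2.6,interpolation=2)
cv2.imwrite('pics/s7.png',b[:,:,::-1])
for c in('side','top'):print([(d['confidence'],d['position']) for d in tip_of('vial_b_center',c)])
E
```

```text
[0.46029447 0.3653055  0.0992498 ] 0.6001335170353777 [28. 38. 94.  0. 48. 91.] [[0.442, -0.001, 0.897], [-0.897, -0.0, 0.442], [0.0, -1.0, -0.001]]
stick [0.38927022 0.50177522 0.003     ] [0.38374429 0.50106164 0.003     ]
[(0.37, [0.459, 0.3656, 0.0142])]
[(0.42, [0.4565, 0.3649, 0.0149])]
```

View pics/s7.png

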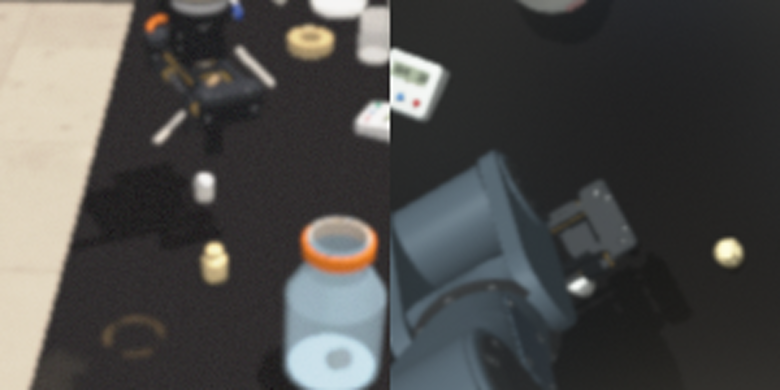

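>>> jog_arm --steps '[{"delta_pos": [-1,0,-35],"turn": 0,"fingers": 60},{"delta_pos": [-1,0,-60],"turn": 0,"fingers": 60},{"delta_pos": [-1,0,-78],"turn": 0,"fingers": 60},{"delta_pos": [-1,0,-78],"turn": 0,"fingers": 60},{"delta_pos": [-1,0,-78],"turn": 0,"fingers": 60},{"delta_pos": [-1,0,-78],"turn": 0,"fingers": 10},{"delta_pos": [-1,0,-78],"turn": 0,"fingers": 10},{"delta_pos": [-1,0,-78],"turn": 0,"fingers": 10},{"delta_pos": [-1,0,-78],"turn": 0,"fingers": 10},{"delta_pos": [-1,0,-78],"turn": 0,"fingers": 10},{"delta_pos": [-1,0,-78],"turn": 0,"fingers": 10},{"delta_pos": [-1,0,-78],"turn": 0,"fingers": 10},{"delta_pos": [-1,0,-78],"turn": 0,"fingers": 10},{"delta_pos": [-1,0,-78],"turn": 0,"fingers": 10},{"delta_pos": [-1,0,-78],"turn": 0,"fingers": 10}]'

```text
time_s: 10.77
position: [0.4595, 0.3656, 0.022]
tcp_rot: [[0.442, 0.001, 0.897], [-0.897, 0.0, 0.442], [-0.0, -1.0, 0.001]]
force: [0.1, -0.8, 5.3]
opening: 0.241
```

>>> jog_arm --steps '[{"delta_pos": [0,0,0],"turn": 0,"fingers": 10},{"delta_pos": [0,0,0],"turn": 0,"fingers": 10},{"delta_pos": [0,0,20],"turn": 0,"fingers": 10},{"delta_pos": [0,0,55],"turn": 0,"fingers": 10},{"delta_pos": [0,0,90],"turn": 0,"fingers": 10},{"delta_pos": [0,0,125],"turn": 0,"fingers": 10},{"delta_pos": [0,0,160],"turn": 0,"fingers": 10},{"delta_pos": [0,0,195],"turn": 0,"fingers": 10},{"delta_pos": [0,0,220],"turn": 0,"fingers": 10},{"delta_pos": [0,0,228],"turn": 0,"fingers": 10},{"delta_pos": [0,0,228],"turn": 0,"fingers": 10},{"delta_pos": [0,0,228],"turn": 0,"fingers": 10}]'

```text
time_s: 11.77
position: [0.4586, 0.365, 0.2485]
tcp_rot: [[0.442, -0.002, 0.897], [-0.897, -0.001, 0.442], [0.0, -1.0, -0.002]]
force: [1.3, -0.4, -1.0]
opening: 0.245
```

```bash
python3 - <<'E'
from h import *
s=read_state();print(s['position'],s['opening'],s['force'])
im=capture('side');tp=capture('top')
b=np.hstack([im[60:210,180:330],tp[150:300,80:230]]);b=cv2.resize(b,None,fx=2.6,fy=2.6,interpolation=2)
cv2.imwrite('pics/s8.png',b[:,:,::-1])
for c in('side','top'):print([(d['confidence'],d['position']) for d in tip_of('vial_b_center',c)])
E
```

```text
[0.45858285 0.36499859 0.24851851] 0.2452244681235396 [ 1.34945484 -0.35795418 -1.03595084]
[(0.5, [0.4521, 0.3657, 0.2398])]
[]
```

View pics/s8.png

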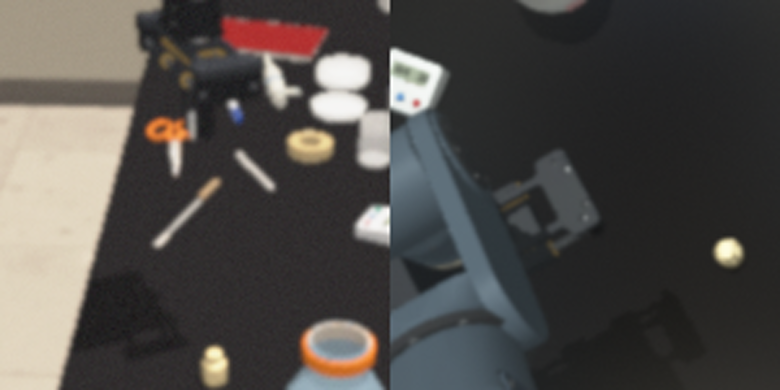

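Vial B is held: it shows beside the finger at about (192,123) in the crop, and its place on the table is empty. I'll carry it to the mouth.

>>> jog_arm --steps '[{"delta_pos": [10,-20,0],"turn": 0,"fingers": 10},{"delta_pos": [25,-52,0],"turn": 0,"fingers": 10},{"delta_pos": [41,-85,0],"turn": 0,"fingers": 10},{"delta_pos": [57,-118,0],"turn": 0,"fingers": 10},{"delta_pos": [73,-151,0],"turn": 0,"fingers": 10},{"delta_pos": [89,-184,0],"turn": 0,"fingers": 10},{"delta_pos": [105,-217,0],"turn": 0,"fingers": 10},{"delta_pos": [121,-250,0],"turn": 0,"fingers": 10},{"delta_pos": [137,-284,0],"turn": 0,"fingers": 10},{"delta_pos": [148,-307,0],"turn": 0,"fingers": 10},{"delta_pos": [154,-317,0],"turn": 0,"fingers": 10},{"delta_pos": [154,-317,0],"turn": 0,"fingers": 10},{"delta_pos": [154,-317,0],"turn": 0,"fingers": 10},{"delta_pos": [154,-317,-20],"turn": 0,"fingers": 10},{"delta_pos": [154,-317,-40],"turn": 0,"fingers": 10},{"delta_pos": [154,-317,-54],"turn": 0,"fingers": 10},{"delta_pos": [154,-317,-54],"turn": 0,"fingers": 10},{"delta_pos": [154,-317,-54],"turn": 0,"fingers": 10},{"delta_pos": [154,-317,-54],"turn": 0,"fingers": 10}]'

```text
time_s: 13.55
position: [0.6133, 0.0498, 0.1963]
tcp_rot: [[0.444, 0.001, 0.896], [-0.896, 0.0, 0.444], [0.0, -1.0, 0.001]]
force: [0.7, 0.1, 1.2]
opening: 0.244
```

```bash
python3 - <<'E'
from h import *
s=read_state();print(s['position'],s['opening'],s['force'])
im=capture('side')
b=im[130:280,230:400];b=cv2.resize(b,None,fx=4,fy=4,interpolation=2)
cv2.imwrite('pics/s9.png',b[:,:,::-1])
print([(d['confidence'],d['position']) for d in tip_of('vial_a_center','side')],[(d['confidence'],d['position']) for d in tip_of('bottle_mouth','side')])
E
```

```text
[0.61329407 0.0497836  0.19633254] 0.24429257789644368 [0.71025853 0.09051526 1.2059937 ]
[(0.38, [0.6107, 0.0466, 0.1706])] [(0.62, [0.6104, 0.0466, 0.1692])]
```

View pics/s9.png

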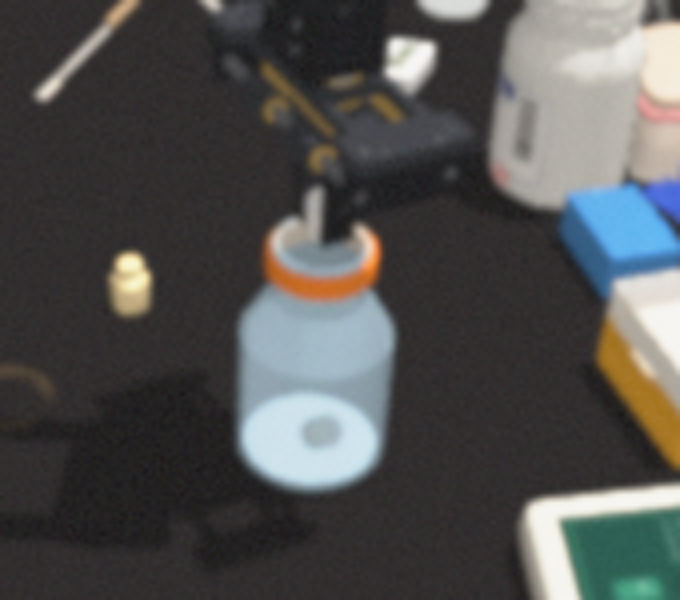

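```bash
python3 - <<'E'
from h import *
for z in(.006,.02,.034):print(atz('side',230+321/4,130+432/4,z).round(4))
print('rim',[proj('side',(.612+dx,.048+dy,.17)).round(1) for dx,dy in((0,0),(.027,0),(-.027,0),(0,.027),(0,-.027))])
a=np.linspace(0,6.28,40)
for cx,cy in((.612,.048),(.615,.045)):
  P=np.array([proj('side',(cx+.0115*np.cos(t),cy+.0115*np.sin(t),z)) for t in a for z in(.006,.034)]);print(((P.min(0)-[230,130])*4).round(),((P.max(0)-[230,130])*4).round())
  P=np.array([proj('side',(cx+.05*np.cos(t),cy+.05*np.sin(t),z)) for t in a for z in(.0,)]);print('base',((P.min(0)-[230,130])*4).round(),((P.max(0)-[230,130])*4).round())
E
```

```text
[0.6223 0.0526 0.006 ]
[0.6211 0.0369 0.02  ]
[0.6198 0.0213 0.034 ]
rim [array([309.7, 190.2]), array([320.5, 190.4]), array([298.9, 189.9]), array([309.4, 184. ]), array([310. , 196.6])]
[289. 394.] [325. 447.]
base [233. 395.] [379. 493.]
[294. 397.] [330. 451.]
base [238. 398.] [383. 496.]
```

>>> jog_arm --steps '[{"delta_pos": [-5,4,0],"turn": 0,"fingers": 10},{"delta_pos": [-5,4,0],"turn": 0,"fingers": 10},{"delta_pos": [-5,4,0],"turn": 0,"fingers": 10},{"delta_pos": [-5,4,0],"turn": 0,"fingers": 60},{"delta_pos": [-5,4,0],"turn": 0,"fingers": 60},{"delta_pos": [-5,4,0],"turn": 0,"fingers": 60},{"delta_pos": [-5,4,0],"turn": 0,"fingers": 60},{"delta_pos": [-5,4,0],"turn": 0,"fingers": 60},{"delta_pos": [-5,4,0],"turn": 0,"fingers": 60},{"delta_pos": [-5,4,0],"turn": 0,"fingers": 60},{"delta_pos": [-5,4,0],"turn": 0,"fingers": 60},{"delta_pos": [-5,4,30],"turn": 0,"fingers": 60},{"delta_pos": [-5,4,65],"turn": 0,"fingers": 60},{"delta_pos": [-5,4,100],"turn": 0,"fingers": 60},{"delta_pos": [-5,4,120],"turn": 0,"fingers": 60},{"delta_pos": [-5,4,120],"turn": 0,"fingers": 60}]'

```text
time_s: 15.03
position: [0.6113, 0.0522, 0.3217]
tcp_rot: [[0.442, 0.012, 0.897], [-0.897, -0.001, 0.442], [0.006, -1.0, 0.01]]
force: [0.0, 0.7, 0.0]
opening: 0.599
```

```bash
python3 - <<'E'
from h import *
s=read_state();print(s['time_s'],s['position'],s['opening'],s['force'])
im=capture('side')
b=im[130:280,230:400];b=cv2.resize(b,None,fx=4,fy=4,interpolation=2)
cv2.imwrite('pics/s10.png',b[:,:,::-1])
for t in('vial_a_center','bottle_mouth','white_jar_center'):print([(d['confidence'],d['position']) for d in tip_of(t,'side')])
E
```

```text
15.0333 [0.61129157 0.0522245  0.32165973] 0.5985477670895374 [0.04856866 0.65632502 0.0412305 ]
[]
[(0.6, [0.6102, 0.05, 0.1698])]
[(0.57, [0.4374, -0.1967, 0.0288])]
```

View pics/s10.png

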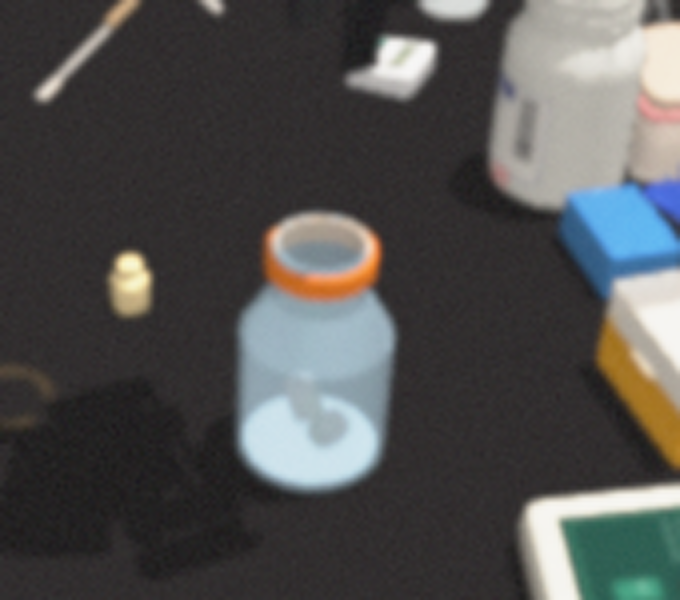

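>>> jog_arm --steps '[{"delta_pos": [-20,-40,0],"turn": 0,"fingers": 60},{"delta_pos": [-40,-80,0],"turn": 0,"fingers": 60},{"delta_pos": [-60,-120,0],"turn": 0,"fingers": 60},{"delta_pos": [-80,-155,0],"turn": 0,"fingers": 60},{"delta_pos": [-100,-190,0],"turn": 0,"fingers": 60},{"delta_pos": [-120,-225,0],"turn": 0,"fingers": 60},{"delta_pos": [-140,-260,0],"turn": 0,"fingers": 60},{"delta_pos": [-160,-300,0],"turn": 0,"fingers": 60},{"delta_pos": [-170,-335,0],"turn": 0,"fingers": 60},{"delta_pos": [-180,-370,0],"turn": 0,"fingers": 60},{"delta_pos": [-190,-405,0],"turn": 0,"fingers": 60},{"delta_pos": [-200,-420,0],"turn": 0,"fingers": 60},{"delta_pos": [-200,-420,0],"turn": 0,"fingers": 60},{"delta_pos": [-200,-420,0],"turn": 0,"fingers": 60}]'

```text
time_s: 16.4
position: [0.4072, -0.3675, 0.3135]
tcp_rot: [[0.44, -0.002, 0.898], [-0.898, 0.004, 0.44], [-0.005, -1.0, -0.0]]
force: [1.1, -0.1, -0.6]
opening: 0.601
```

```bash
python3 - <<'E'
from h import *
s=read_state();print(s['time_s'],s['position'],s['qvel'].round(1))
im=capture('side');tp=capture('top')
b=np.hstack([cv2.resize(im[170:270,270:350],(400,500),interpolation=2),cv2.resize(tp[155:235,225:289],(400,500),interpolation=2)])
cv2.imwrite('pics/s11.png',b[:,:,::-1]);cv2.imwrite('pics/f11.png',np.ascontiguousarray(im[:,:,::-1]))
E
```

```text
16.4 [ 0.40715261 -0.36749603  0.31349272] [ 2.4 -1.1  0.7  0.5  0.3  0.1]
```

View pics/s11.png

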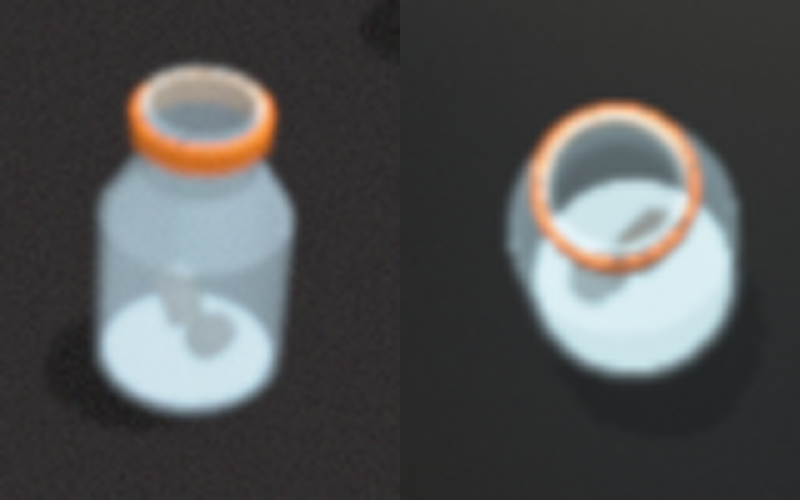

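View pics/f11.png

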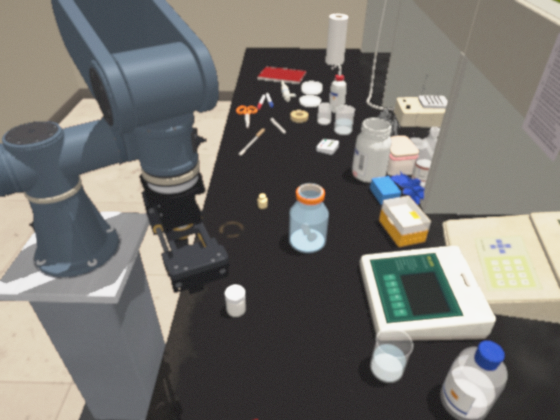

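```bash
python3 - <<'E'
from h import *
print(tri((306,229.4),(256.2,200.6)),tri((312,237),(263.4,191)))
# predicted silhouettes
def box(cx,cy,z0,z1,c,off,sc):
    a=np.linspace(0,6.28,40);P=np.array([proj(c,(cx+.0115*np.cos(t),cy+.0115*np.sin(t),z)) for t in a for z in(z0,z1)]);return ((P.min(0)-off)*sc).round(),((P.max(0)-off)*sc).round()
for cx,cy in((.604,.066),(.612,.055),(.62,.04)):
    print(cx,cy,box(cx,cy,.006,.034,'side',[270,170],5),box(cx,cy,.006,.034,'top',[225,155],6.25))
im=capture('side');tp=capture('top')
b=np.hstack([cv2.resize(im[205:260,285:329],(400,500),interpolation=2),cv2.resize(tp[165:220,240:284],(400,500),interpolation=2)])
b=cv2.convertScaleAbs(b,alpha=1.6,beta=-130)
cv2.imwrite('pics/s12.png',b[:,:,::-1])
print(read_state()['time_s'])
E
```

```text
(array([0.60639577, 0.0619611 , 0.02751028]), np.float64(0.007174630446357717)) (array([0.62805213, 0.03862999, 0.02317817]), np.float64(0.004922702823101938))
0.604 0.066 (array([147., 271.]), array([191., 337.])) (array([159., 255.]), array([212., 318.]))
0.612 0.055 (array([161., 284.]), array([206., 351.])) (array([182., 237.]), array([235., 299.]))
0.62 0.04 (array([177., 303.]), array([222., 370.])) (array([213., 217.]), array([266., 280.]))
16.6
```

View pics/s12.png

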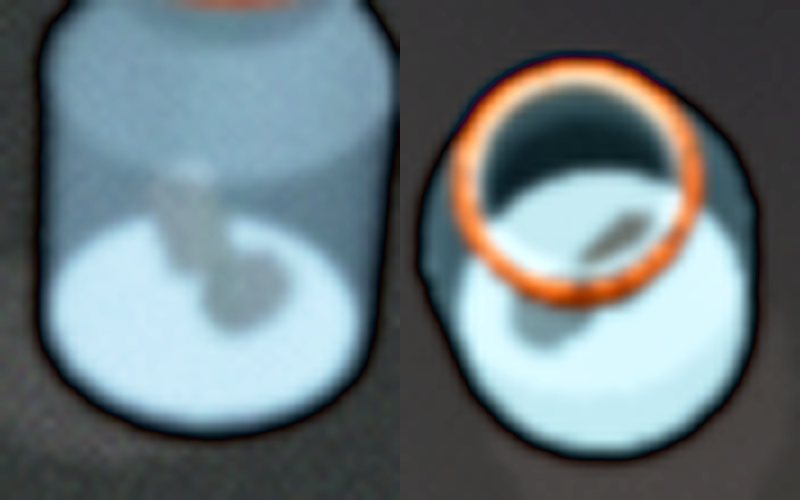

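>>> jog_arm --steps '[{"delta_pos": [0,0,0],"turn": 0,"fingers": 60},{"delta_pos": [0,0,0],"turn": 0,"fingers": 60},{"delta_pos": [0,0,0],"turn": 0,"fingers": 60},{"delta_pos": [0,0,0],"turn": 0,"fingers": 60},{"delta_pos": [0,0,0],"turn": 0,"fingers": 60},{"delta_pos": [0,0,0],"turn": 0,"fingers": 60},{"delta_pos": [0,0,0],"turn": 0,"fingers": 60},{"delta_pos": [0,0,0],"turn": 0,"fingers": 60},{"delta_pos": [0,0,0],"turn": 0,"fingers": 60},{"delta_pos": [0,0,0],"turn": 0,"fingers": 60},{"delta_pos": [0,0,0],"turn": 0,"fingers": 60},{"delta_pos": [0,0,0],"turn": 0,"fingers": 60}]'

```text
time_s: 17.6
position: [0.4082, -0.3676, 0.3155]
tcp_rot: [[0.442, -0.0, 0.897], [-0.897, 0.0, 0.442], [-0.0, -1.0, -0.0]]
force: [0.4, 0.4, -0.6]
opening: 0.595
```

```bash
python3 - <<'E'
from h import *
old=cv2.imread('pics/f11.png')[:,:,::-1].astype(int);im=capture('side')
d=abs(im.astype(int)-old).mean(2);print('bottle diff',d[180:255,285:330].mean(),d[180:255,285:330].max(),'bg',d[240:300,260:320].mean(),d[240:300,260:320].max())
for c in('side','top'):
    if c=='top':capture('top')
    for t in('bottle_mouth','white_jar_center','vial_a_center'):print(c,t,[(d['confidence'],d['position']) for d in tip_of(t,c)])
S0=cv2.imread('pics/side0.png')[:,:,::-1];print('jar',blob(S0,235,300,18)[:2],blob(im,235,300,18)[:2])
s=read_state();print(s['time_s'],s['position'],np.abs(s['qvel']).max())
E
```

```text
bottle diff 1.3636543209876546 7.666666666666667 bg 1.9815740740740742 8.666666666666666
side bottle_mouth [(0.73, [0.6114, 0.0486, 0.1712])]
side white_jar_center [(0.7, [0.4399, -0.1953, 0.0315])]
side vial_a_center []
top bottle_mouth [(0.68, [0.61, 0.0477, 0.1673])]
top white_jar_center []
top vial_a_center [(0.6, [0.6216, 0.0426, 0.0192])]
jar ((np.float64(234.5), np.float64(300.0)), (np.int32(22), np.int32(33), np.int32(598))) ((np.float64(234.5), np.float64(300.0)), (np.int32(22), np.int32(33), np.int32(598)))
18.0 [ 0.4082444  -0.36760359  0.31553077] 0.1396804365903613
```

Nothing is moving in the bottle, and the bottle and jar stand where they were, so I'm handing in.

```bash
python3 -c "
from rig import *
print(hand_in())"
```

```text
the job is handed in; nothing more can be done
None
```

I dropped both small white vials through the neck into the waste bottle, first vial A and then vial B. I moved the arm clear and handed the job in at about 18 s.

**Vials:** The last pictures show two vials inside the bottle near its floor. They did not move over the last second or so before hand-in. One sits at about (0.62, 0.04), and the network puts its centre at a height of 0.019 m. The other is at about (0.606, 0.062), with its centre roughly 0.02–0.03 m up.

**Bottle and jar:** The bottle mouth is within 2 mm of where it first measured, and the jar's outline in the side camera is at exactly the same pixels. The gripper was empty and touching nothing, and the forces I read at the end of each move stayed under about 6 N.

**Less certain:** Through the translucent wall I could not tell whether the second vial stands flat on the floor or leans slightly on the first. My two-camera measurement of it disagreed by 7 mm. At the end the networks reported only one of the two vials, and the jar only in the side view. The gripper read about 21 mm when holding the 23 mm vials, but both were clearly held.

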